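Start the screw cap on the label-roll holder

ROBOT

A 6-joint arm with a two-finger parallel gripper is mounted at the origin on a cart in front of the work surface, level with it; the furniture and walls round the work are solid. World frame = base frame: x ahead of the robot, y to its left, z up, the work surface at z = 0. Lengths are in m, angles in rad, forces in N, time in s.
With the tool pointing down it reaches from about 0.35 to 0.85 m from the base axis. Payload 8.1 kg.
Tool frame: the origin (TCP) lies between the finger pads, 19 mm behind the fingertips; this is the grasp point; z points along the fingers, y is the line along which they close (so a half turn about z gives the same grasp; the last joint's range is limited). The gripper opens to 93 mm and grips with 3 to 60 N. Pads are 15 mm wide; open, the fingers measure 128 mm over their backs; the gripper's body (75 mm by 188 mm) begins 65 mm behind the grasp point.
Start: joints at [-1.39, 0.13, 1.488, -0, 1.523, -0.085], TCP at [0.158, -0.579, 0.237] pointing down, gripper open.
Joint ranges: [-2.96, 2.96], [-0.89, 2.26], [0.02, 2.5], [-1.34, 4.48], [0, 2.73], [-2.66, 2.66]. Speed limits (rad/s): [2.39, 2.39, 2.79, 3.14, 3.14, 3.14].

INTERFACE

Orientations are given as a 3x3 rotation matrix whose columns are the frame's x, y, z axes.
In Python, from workcell import manip, eoat, kin, cams gives the robot as it stands. Calls block until the motion is done:
- manip.movep(position, orientation): joint-space move of the TCP to a pose.
- manip.move_linear(position, frame=None, speed=0.15): straight line of the TCP; frame=None keeps the orientation; speed is the mean speed in m/s.
- manip.movej(angles): joint-space move.
- eoat.command_gripper(opening, strength=None): finger opening in m; strength is the grip in N (None keeps the last); returns when the fingers have stopped.
- manip.sleep(seconds).
- kin.inverse_kinematics(position, orientation): joint angles nearest the present ones, or None.
- manip.read_state(): the state.
- cams.capture(name): name is "scene" or "top" or "wrist"; returns a dict with "frame" (480x640x3 uint8, red, green, blue), "camera_matrix" (3x3 intrinsics, pixels), "D" ([k1, k2, p1, p2, k3] as OpenCV has them; the pictures are not rectified), "rvec" (rotation vector, rad) and "tvec" (3), from world to camera coordinates, as OpenCV has them. Camera axes: x right, y down, z forward; pixel columns grow to the right and rows downward; lengths in m; the calibration is good to about 2 mm. A picture is of the moment at which its call begins. There is no depth.
A pose or a line that the arm cannot do raises manip.Unreachable and nothing moves.
- manip.close_job(): hands the job in; it is judged then, once.
Trained networks look in a picture, given as the dict that the camera call returned (one of the last four; its "shot" number tells which), for a name from the list of things; names that differ only in an ending like _2 or _b are one class to them, and where a whole thing is asked for, a point or a joint stands for the part that bears it (a point fixed in the world has none). Each returns a list of dicts, best first, with "conf" (0 to 1); they miss things now and then, are a little off and sometimes report something else, mostly with a low value. They report only what shows in the picture. A call takes as long as a camera call. They do not tell look-alikes from the thing itself.
- cams.find_in(picture, target): "extent" ([left, top, right, bottom] in pixels, round what is visible of it).
- cams.regions_of(picture, target): "region" (480x640 bool, what is visible of it) and "extent" ([left, top, right, bottom] in pixels, round what is visible of it).
- cams.tip_of(picture, target): "location" ([column, row] in pixels: a listed point, or the origin of a listed thing).
The state is a dict: "time_s": time; "qpos": joint angles; "qd": joint speeds; "joint_torque": joint torques, N m; "ee_pos": TCP position; "tcp_rot": TCP orientation; "force": force on the tool from outside, world axes, zero at the start; "torque": the same for the moment, N m; "finger_gap": finger opening in m; "gripper_force": force on a finger pad.
Only numpy, scipy, OpenCV 4.12 (cv2) and the standard library are available. Lean on these libraries where they do the work, as an engineer would, in place of code of your own. Each camera call takes 0.05 s, during which the arm holds its last target. There are 200 camera calls.

TASK

Put the black hollow screw cap back on the threaded post of the label-roll holder: set it mouth down over the post with the white stripe on its top in line with the white lines on the blue flange, and turn it backward (counterclockwise from above), letting it ride up, until it drops off the start of the thread. Then turn it forward (clockwise) one full turn so that the thread is started, and finish with the fingers still gripping the cap there; do not let go of it at the end or tighten it further. Leave the other things on the desk alone.

Things in the scene. Friction and masses are not known exactly. Their poses are not given: they have to be found in the camera images.
- cap: Loose black screw cap: ribbed cylinder 44 mm across, 58 mm tall, 0.06 to 0.13 kg, closed on top, standing mouth down on the desk. Origin: centre of the mouth (underside); z up; x along the white stripe on its top. The same after a half turn. Grip it across its diameter at any yaw, e.g. TCP 33 mm above the mouth (fingertips then 14 mm above the mouth).
- cap_pins (a point): Point on the cap's axis 4 mm above its mouth, level with the two inner pins (2.4 mm thick) that point inward along the cap's +x and -x, 26.6 mm between their tips. Above the pins the bore is 34 mm wide; from 22 mm above the mouth it is 26.4 mm and guides on the post.
- label_holder: Fixed label-roll holder: round grey base 152 mm across, white roll 124 mm across, blue flange 116 mm across, its top 62 mm above the desk, and an upright steel post 24 mm thick on its axis. Origin: centre of the underside, on the desk; z up; x along the two white lines on the flange.
- post_top (a point): Tip of the post (chamfered, 15 mm across), on its axis, 116 mm above the desk; z up, x along the white lines. The post has a two-start right-hand thread, 32 mm outside diameter, 12 mm travel a turn; its ridges are 2.2 mm thick, 6 mm apart.
- thread_start (a point): Axis point level with the upper ends of the two ridges (at the holder's +y and -y), 92 mm above the desk. A cap set on with its stripe along the white lines rests with its pins halfway up the ridge tops, mouth 86 mm above the desk. A quarter turn backward (counterclockwise) lifts it 3 mm to the ridge ends.
- thread_entry (a point): Axis point 6 mm below thread_start. Turned back past the ridge ends, the cap falls 6 mm (mouth 83 mm above the desk) if the grip lets it: lower the hand or open the fingers. From there a forward (clockwise) turn takes it 12 mm down under the ridges (mouth at 71 mm). It stays where it is left.
- tin: Bystander, leave alone: beige and red tin stamp pad, 72x101x14 mm; origin: centre of its underside.
- glue: Bystander, leave alone: glue stick with green cap, 82 mm tall, 24 mm; origin: centre of its underside.
- stamp_a: Bystander, leave alone: clear-handled stamp on a square foot, 30x30x90 mm; origin: centre of its underside.
- stamp_b: Bystander, leave alone: clear-handled stamp on a square foot, 29x29x72 mm; origin: centre of its underside.
- stamp_c: Bystander, leave alone: wooden stamp block, 24x21x99 mm; origin: centre of its underside.
- snips: Bystander, leave alone: black-handled scissors lying flat, 70x139x11 mm; origin: centre of its underside.
Things that resemble listed ones, but are neither listed nor needed, are in the scene too. Of the things that look like the cap, take the one that is nearest to the robot's base at the start.

How it is judged:
By the outcome, as a careful person would: the job done as asked, in the order asked, and still so for the second after the job is handed in, while the arm keeps its last pose, push and grip.
It also fails if it takes over 72 s, if anything falls off the work surface, if the arm or the gripper's body presses on something with over 40 N, if the wrist force passes 120 N, or if a joint passes its speed limit or range.

## Working session

There is one attempt and no reset: what is moved stays moved. The work goes in short steps, each a Python script; the robot and the scene stay as the last script left them, time stands still between calls to the robot, and variables do not carry over. Pictures are saved under pics/ and viewed, at most 10 in all, crops included, and the job is handed in when it is done.

```bash
mkdir -p pics
cat > h.py <<'E'
import numpy as np, cv2
from workcell import manip, eoat, kin, cams
def save(p,n,crop=None,s=1):
    f=p["frame"]
    if crop: f=f[crop[1]:crop[3],crop[0]:crop[2]]
    cv2.imwrite(f"pics/{n}.png",cv2.resize(f[:,:,::-1],None,fx=s,fy=s,interpolation=cv2.INTER_CUBIC))
def ray(p,px):
    u=cv2.undistortPoints(np.array([[px]],float),p["camera_matrix"],np.array(p["D"]))[0,0]
    R,_=cv2.Rodrigues(np.array(p["rvec"],float)); t=np.array(p["tvec"],float).ravel()
    return -R.T@t, R.T@np.array([u[0],u[1],1.])
def atz(p,px,z):
    o,d=ray(p,px); return o+d*(z-o[2])/d[2]
def proj(p,X):
    return cv2.projectPoints(np.array(X,float).reshape(-1,3),np.array(p["rvec"],float),np.array(p["tvec"],float),p["camera_matrix"],np.array(p["D"]))[0].reshape(-1,2)
def down(yaw):  # tool z down, tool y (closing) at world angle yaw
    y=np.array([np.cos(yaw),np.sin(yaw),0]); z=np.array([0,0,-1.]); return np.column_stack([np.cross(y,z),y,z])
E
python3 - <<'E'
from h import *
ps={}
for n in("scene","top"):
    p=cams.capture(n); save(p,n+"0")
    for t in("cap","label_holder"):
        for d in cams.find_in(p,t): print(n,t,np.round(d["extent"]),round(d["conf"],2))
    for t,z in(("cap",0),("post_top",.116),("label_holder",0)):
        for d in cams.tip_of(p,t): print(n,t,"tip",np.round(d["location"],1),round(d["conf"],2),atz(p,d["location"],z).round(4))
s=manip.read_state(); print(s["time_s"],s["tcp_rot"],s["finger_gap"])
E
```

```text
scene cap [322. 289. 342. 316.] 0.93
scene cap [304. 174. 320. 194.] 0.78
scene cap [358. 191. 375. 217.] 0.71
scene label_holder [323. 208. 374. 265.] 0.57
scene cap tip [330.6 310.6] 0.94 [0.4623 0.1276 0.    ]
scene cap tip [311.5 192.9] 0.71 [ 0.7671 -0.217   0.    ]
scene cap tip [368.5 211.5] 0.7 [ 0.5787 -0.2419  0.    ]
scene cap tip [298.8 416.4] 0.69 [0.3559 0.4043 0.    ]
scene post_top tip [351.6 207.5] 0.88 [ 0.5602 -0.1143  0.116 ]
scene post_top tip [346.5 218.3] 0.19 [ 0.5481 -0.0708  0.116 ]
scene label_holder tip [349.1 241.9] 0.79 [ 0.5565 -0.1023  0.    ]
top cap [398. 151. 421. 174.] 0.91
top cap [407. 224. 432. 247.] 0.79
top cap [141. 323. 167. 344.] 0.59
top label_holder [333. 221. 389. 278.] 0.73
top cap tip [274.4 291.4] 0.86 [0.4503 0.1215 0.    ]
top cap tip [403.3 165.5] 0.74 [ 0.7704 -0.219   0.    ]
top cap tip [413.2 236.3] 0.7 [ 0.5823 -0.2346  0.    ]
top cap tip [161.9 327.5] 0.56 [0.367  0.4023 0.    ]
top post_top tip [367.8 242.5] 0.59 [ 0.5542 -0.1042  0.116 ]
top label_holder tip [363.9 249.9] 0.87 [ 0.5501 -0.1071  0.    ]
0.6 [[ 9.64897084e-01  2.62628286e-01 -1.06967269e-05]
 [ 2.62628285e-01 -9.64897084e-01 -2.77249351e-05]
 [-1.76025928e-05  2.39424460e-05 -1.00000000e+00]] 0.09286217620633826
```

View pics/scene0.png

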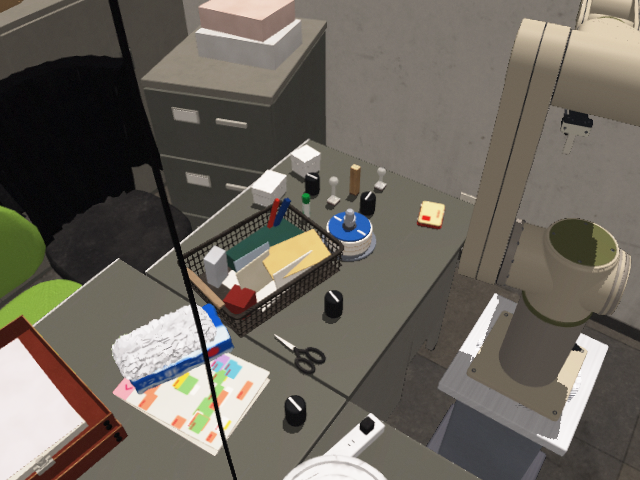

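View pics/top0.png

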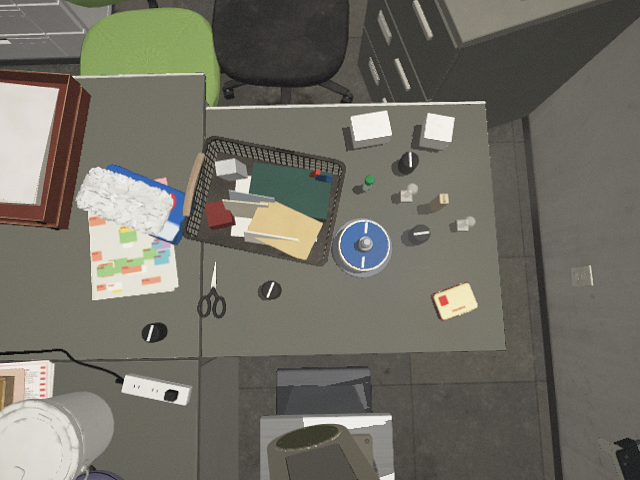

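Four cap look-alikes in the top view: (270,290) at r≈0.47 m, (154,331) at r≈0.54, (418,235) at r≈0.63 and (408,162) at r≈0.80. The one at (270,290) is nearest the base, so that's the one to take. I'll confirm it up close, and view the holder as well.

Run:
```python
from h import *
for n,xy,z in(("wh",(.555,-.105),.32),("wc",(.456,.124),.27)):
    yaw=np.arctan2(xy[1],xy[0])+np.pi/2*0 + np.pi/2
    for y in (yaw,yaw-np.pi):
        q=kin.inverse_kinematics((xy[0],xy[1],z),down(y)); print(n,y,None if q is None else np.round(q,2))
    q=min([q for q in(kin.inverse_kinematics((*xy,z),down(y)) for y in(yaw,yaw-np.pi)) if q is not None],key=lambda q:abs(q[5]))
    manip.movej(q); manip.sleep(.3)
    p=cams.capture("wrist"); save(p,n); np.save(n+".npy",p,allow_pickle=True)
    for t in("cap","cap_pins","post_top","label_holder"):
        zz={"cap":0,"cap_pins":.004,"post_top":.116,"label_holder":0}[t]
        for d in cams.tip_of(p,t): print(n,t,np.round(d["location"],1),round(d["conf"],2),atz(p,d["location"],zz).round(4))
    s=manip.read_state(); print(s["time_s"],s["ee_pos"],s["qpos"].round(3) if hasattr(s["qpos"],"round") else s["qpos"])
    print("cam pos",ray(p,(320,240))[0])
```

```text
wh 1.3838170568759856 [-0.28  0.02  1.46 -0.    1.67 -1.66]
wh -1.7577755967138076 [-0.28  0.02  1.46 -0.    1.67  1.48]
wh cap [385.8  13.9] 0.79 [ 0.7731 -0.2253 -0.    ]
wh cap [419.5 162.9] 0.77 [ 0.5827 -0.242   0.    ]
wh cap [185.5 298. ] 0.55 [0.4513 0.1259 0.    ]
wh cap [320.3 213.9] 0.3 [ 0.5388 -0.097   0.    ]
wh cap_pins [186.4 294.5] 0.84 [0.4579 0.1209 0.004 ]
wh cap_pins [422.7 161.2] 0.75 [ 0.5844 -0.2455  0.004 ]
wh cap_pins [385.3  15.6] 0.61 [ 0.77   -0.2235  0.004 ]
wh post_top [318.9 211.6] 0.75 [ 0.5619 -0.1012  0.116 ]
wh label_holder [324.4 201.5] 0.87 [ 0.5548 -0.1059  0.    ]
3.3833 [ 0.55501206 -0.10503775  0.31999948] [-0.278  0.016  1.46  -0.     1.666  1.48 ]
cam pos [ 0.62093853 -0.11767666  0.46683559]
wc 1.8363059855848083 [ 0.16 -0.23  1.78 -0.    1.59 -1.68]
wc -1.3052866680049848 [ 0.16 -0.23  1.78 -0.    1.59  1.46]
wc cap [324.4 208.3] 0.81 [0.4553 0.1224 0.    ]
wc cap [ 88.5 222.1] 0.73 [0.3597 0.4122 0.    ]
wc cap [623.3 187. ] 0.56 [ 0.5848 -0.2424  0.    ]
wc cap_pins [321.6 208.3] 0.97 [0.4551 0.1259 0.004 ]
wc cap_pins [ 88.4 223.9] 0.86 [0.3588 0.4095 0.004 ]
wc post_top [591.1 184.5] 0.91 [ 0.56   -0.1029  0.116 ]
wc label_holder [522.  179.6] 0.72 [ 0.5549 -0.1049  0.    ]
wc label_holder [579.6  52.5] 0.27 [ 0.7147 -0.1189  0.    ]
4.9333 [0.45609129 0.12384532 0.26999768] [ 0.157 -0.232  1.779  0.     1.594  1.462]
cam pos [0.52134329 0.14098713 0.41702645]
```

Run:
```python
import cv2,numpy as np
a=cv2.imread("pics/wc.png")[150:270,250:400]; b=cv2.imread("pics/wh.png")[130:280,240:400]
f=lambda x:cv2.resize(x,(400,int(400*x.shape[0]/x.shape[1])),interpolation=cv2.INTER_CUBIC)
a,b=f(a),f(b); h=max(len(a),len(b)); o=np.zeros((h,800,3),np.uint8); o[:len(a),:400]=a;o[:len(b),400:]=b
cv2.imwrite("pics/both.png",o)
```

```text
(no output)
```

View pics/both.png

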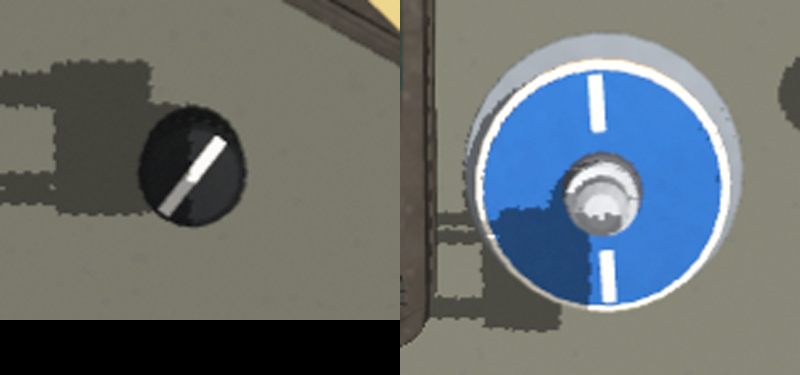

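Confirmed: the left crop shows a black ribbed cap with a white stripe from crop (168,212) to (220,140), i.e. wrist pixel ≈(322,213). The right crop shows the blue flange with lines at crop (597,103) and (608,277). Next I'll fit the geometry.

```bash
cat > fit.py <<'E'
from h import *
from scipy.optimize import minimize
th=np.linspace(0,2*np.pi,60)
def circ(x,y,z,r): return np.c_[x+r*np.cos(th),y+r*np.sin(th),0*th+z]
def hullmask(p,pts,S=4):
    m=np.zeros((480*S,640*S),np.uint8); q=proj(p,pts)
    cv2.fillConvexPoly(m,cv2.convexHull(np.round((q+.5)*S).astype(np.int32)),1); return m
def fit(p,mask,shape,x0,S=4):
    M=cv2.resize(mask.astype(np.uint8),None,fx=S,fy=S,interpolation=cv2.INTER_NEAREST)
    def c(x):
        H=hullmask(p,shape(*x),S); return 1-(H&M).sum()/(H|M).sum()
    r=minimize(c,x0,method="Nelder-Mead",options=dict(initial_simplex=[x0,np.add(x0,[.006,0]),np.add(x0,[0,.006])],xatol=1e-4,fatol=1e-5)); return r.x,r.fun
def angle(p,mask,z):
    v,u=np.nonzero(mask); P=np.array([atz(p,(a,b),z)[:2] for a,b in zip(u,v)]); c=P.mean(0)
    w,V=np.linalg.eigh(np.cov((P-c).T)); return c,np.arctan2(V[1,1],V[0,1]),np.sqrt(w),len(P)
E
python3 - <<'E'
from fit import *
p=np.load("wh.npy",allow_pickle=True).item(); f=p["frame"].astype(int); r,g,b=f[...,0],f[...,1],f[...,2]
hc=(.556,-.104)
H=hullmask(p,circ(*hc,.062,.056),1)>0
blue=(b>1.5*r)&(b>60)&(hullmask(p,circ(*hc,.062,.07),1)>0)
full=hullmask(p,proj and np.c_[np.array([atz(p,(u,v),.062) for v,u in np.argwhere(blue)])],1)
print("blue disc",fit(p,full,lambda x,y:circ(x,y,.062,.0565),hc), "edge r?", np.sqrt(full.sum()))
for it in range(2):
    w=(r>170)&(b>170)&(hullmask(p,circ(*hc,.062,.050),1)>0)&(hullmask(p,np.r_[circ(hc[0],hc[1],.062,.02),circ(hc[0],hc[1],.116,.012)],1)==0)
print("lines",angle(p,w,.062))
p=cams.capture("wrist"); np.save("wc.npy",p,allow_pickle=True)
R=cams.regions_of(p,"cap"); 
for d in R: print(d["extent"],d["conf"])
R=[d for d in R if abs(np.mean(d["extent"][::2])-321)<15][0]["region"]
print("cap",fit(p,R,lambda x,y:np.r_[circ(x,y,0,.022),circ(x,y,.058,.022)],(.456,.125)))
f=p["frame"].astype(int)
g=f.min(2); s=R&(g>110); print("stripe",angle(p,s,.058)); s=R&(g>75); print("stripe",angle(p,s,.058))
s=np.load("wc.npy",allow_pickle=True)
for t in("scene","top"):
    q=cams.capture(t)
    R=[d for d in cams.regions_of(q,"cap")]
    for d in R:
        e=d["extent"]; c=(np.mean(e[::2]),np.mean(e[1::2]))
        if np.hypot(*(np.array(c)-proj(q,[.456,.124,.03])[0]))<15: print(t,fit(q,d["region"],lambda x,y:np.r_[circ(x,y,0,.022),circ(x,y,.058,.022)],(.456,.125)))
    f=q["frame"].astype(int); bl=(f[...,2]>1.5*f[...,0])&(f[...,2]>60)&(hullmask(q,circ(*hc,.062,.07),1)>0)
    pts=np.argwhere(bl)[:,::-1].astype(np.int32); m=np.zeros((480,640),np.uint8); cv2.fillConvexPoly(m,cv2.convexHull(pts),1)
    print(t,"blue",fit(q,m,lambda x,y:circ(x,y,.062,.0565),hc))
E
```

```text
blue disc (array([ 0.55788607, -0.10195388]), np.float64(0.018952082241197044)) edge r? 83.8212383587835
lines (array([ 0.55432562, -0.10123968]), np.float64(3.0152376523755477), array([0.00189961, 0.04004854]), 196)
[304.1, 190.9, 343.0, 237.9] 0.95
[610.8, 171.4, 640.0, 209.2] 0.63
cap (array([0.45675305, 0.12592503]), np.float64(0.04294427617111318))
stripe (array([0.45753476, 0.12502768]), np.float64(2.74668565236162), array([0.00156504, 0.01085733]), 173)
stripe (array([0.45766399, 0.12418158]), np.float64(2.739710300046359), array([0.0048084 , 0.01173036]), 223)
scene (array([0.4583562 , 0.12509119]), np.float64(0.08671257332313187))
scene blue (array([ 0.54938513, -0.10174835]), np.float64(0.3539970510930188))
top blue (array([ 0.55647248, -0.10051288]), np.float64(0.022859576884850186))
```

Run:
```python
from fit import *
c=np.array([.457,.1255]); Y=-.40
eoat.command_gripper(.093,6)
manip.movep((*c,.12),down(Y+np.pi/2)); manip.move_linear((*c,.033))
eoat.command_gripper(.03,6); print("gap",manip.read_state()["finger_gap"])
eoat.command_gripper(.075); manip.move_linear((*c,.08)); 
manip.movep((*c,.08),down(Y)); manip.move_linear((*c,.033),speed=.1)
eoat.command_gripper(.03,30); s=manip.read_state(); print("gap",s["finger_gap"],s["gripper_force"],s["ee_pos"])
manip.move_linear((*c,.20))
s=manip.read_state(); print(s["time_s"],s["finger_gap"],s["force"])
p=cams.capture("wrist"); save(p,"lift",(160,120,480,360),2); np.save("lift.npy",p,allow_pickle=True)
z=.20-.033+.058; ctr=s["ee_pos"][:2]
f=p["frame"].astype(int); D=hullmask(p,circ(*ctr,z,.021),1)>0
for th_ in(110,140): print("stripe",angle(p,D&(f.min(2)>th_),z))
```

```text
gap 0.04477069764444917
gap 0.04261928092639326 29.937257434503408 [0.45699097 0.1255052  0.0330416 ]
14.1833 0.04259479013722206 [ 0.31448554  0.26444788 -2.09421507]
stripe (array([0.4499121 , 0.10868215]), np.float64(2.7545152345461497), array([0.00241202, 0.00954581]), 400)fit.py:14: RuntimeWarning: Mean of empty slice.
  v,u=np.nonzero(mask); P=np.array([atz(p,(a,b),z)[:2] for a,b in zip(u,v)]); c=P.mean(0)
  ret = ret.dtype.type(ret / rcount)
  avg = a.mean(axis, **keepdims_kw)
  ret = um.true_divide(
fit.py:15: RuntimeWarning: Degrees of freedom <= 0 for slice
  w,V=np.linalg.eigh(np.cov((P-c).T)); return c,np.arctan2(V[1,1],V[0,1]),np.sqrt(w),len(P)
  c *= np.true_divide(1, fact)
  c *= np.true_divide(1, fact)
Traceback (most recent call last):
ValueError: not enough values to unpack (expected 2, got 0)

During handling of the above exception, another exception occurred:

Traceback (most recent call last):
  File "fit.py", line 15, in angle
    w,V=np.linalg.eigh(np.cov((P-c).T)); return c,np.arctan2(V[1,1],V[0,1]),np.sqrt(w),len(P)
        ~~~~~~~~~~~~~~^^^^^^^^^^^^^^^^^
numpy.linalg.LinAlgError: 0-dimensional array given. Array must be at least two-dimensional
```

View pics/lift.png

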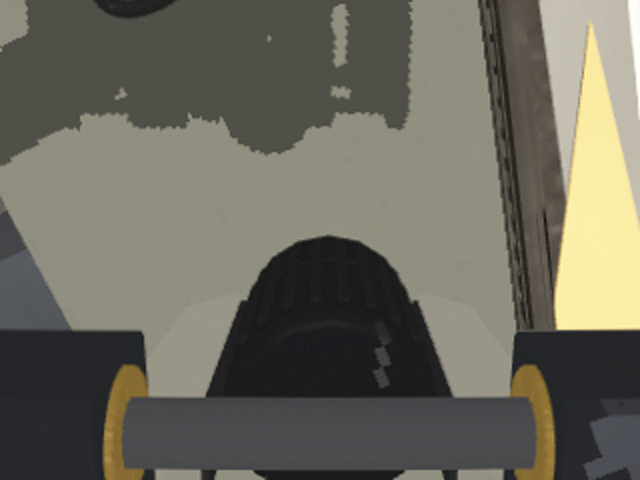

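The wrist view shows the cap held upright. The bar at crop rows 400–470 probably hides the stripe, so I'll check by projection and from the scene camera while above the post.

Run:
```python
from fit import *
p=np.load("lift.npy",allow_pickle=True).item()
print("top centre in crop px",(proj(p,[.457,.1255,.225])-[160,120])*2, "near/far",(proj(p,[[.457+.022*np.cos(a),.1255+.022*np.sin(a),.225] for a in(-.4,1.17,2.74,-1.97)])-[160,120])*2)
h=np.array([.557,-.1015]); Y0=-.40+np.radians(172.8-157.3)
manip.movep((*h,.18),down(Y0)); manip.sleep(.3)
s=manip.read_state(); print(s["time_s"],s["qpos"],s["force"],s["torque"])
q=cams.capture("scene"); c=proj(q,[*h,.15])[0].astype(int); print(c,proj(q,[*h,.18-.033+.058]))
a=q["frame"][c[1]-55:c[1]+55,c[0]-55:c[0]+55]
p=cams.capture("wrist"); np.save("above.npy",p,allow_pickle=True); b=p["frame"][150:480,155:485]
o=np.hstack([cv2.resize(x,(400,400),interpolation=cv2.INTER_CUBIC) for x in(a,b)]); o=np.clip(o.astype(float)*1.7,0,255).astype(np.uint8)
cv2.imwrite("pics/above.png",o[:,:,::-1])
```

```text
top centre in crop px [[330.6667653  413.49464915]] near/far [[442.25537496 413.24448256]
 [330.87438492 308.44410849]
 [219.09414376 412.94830517]
 [330.64047135 508.8999927 ]]
15.5167 [-2.69101878e-01  7.20975854e-02  1.65548178e+00  1.01410394e-04
  1.41351516e+00 -1.40996633e-01] [ 0.68717931 -0.18494914 -1.71040567] [-0.05155265 -0.07106453  0.01364987]
[350 200] [[351.01858649 184.08160084]]
```

View pics/above.png

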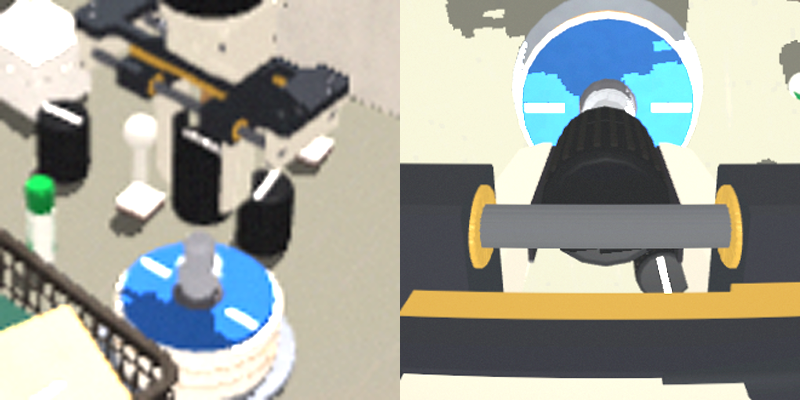

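The scene crop shows the stripe on the held cap, (185,130)–(215,148), parallel to the flange lines at (155,265) and (240,318). In the wrist view the lines are level with the closing axis. Now I'll lower it.

Run:
```python
from h import *
h=np.array([.557,-.1015])
def st(l):
    s=manip.read_state(); print(l,round(s["time_s"],1),"ee",np.round(s["ee_pos"],4),"F",np.round(s["force"],1),"T",np.round(s["torque"],2),"gap",round(s["finger_gap"],4)); return np.array(s["force"])
for z in(.155,.145,.135,.126,.122,.120,.119):
    manip.move_linear((*h,z),speed=.05); F=st(z)
    if np.abs(F).max()>12: break
```

```text
0.155 16.3 ee [ 0.5569 -0.1015  0.1548] F [ 0.6  0.6 -1.1] T [-0.1  -0.1  -0.03] gap 0.0427
0.145 16.6 ee [ 0.5566 -0.1014  0.1444] F [ 0.2 -0.3 -1. ] T [-0.05 -0.11 -0.04] gap 0.0427
0.135 17.0 ee [ 0.5571 -0.1015  0.1346] F [ 2.7 -0.3 -2.5] T [-0.12 -0.59 -0.03] gap 0.0426
0.126 17.3 ee [ 0.557  -0.1015  0.1255] F [ 3.4 -0.4 -3.2] T [-0.15 -0.71 -0.05] gap 0.0427
0.122 17.6 ee [ 0.5572 -0.1014  0.1219] F [ 3.4  0.4 -2.5] T [-0.01 -0.9  -0.01] gap 0.0428
0.12 17.8 ee [ 0.5574 -0.1016  0.1202] F [ 4.8 -0.3 -2.4] T [-0.15 -1.05  0.04] gap 0.0429
0.119 18.1 ee [ 0.5574 -0.1016  0.1193] F [ 4.5 -0.6  0.3] T [-0.19 -1.04 -0.02] gap 0.0427
```

```bash
cat >> h.py <<'E'
def st(l):
    s=manip.read_state(); print(l,round(s["time_s"],1),"ee",np.round(s["ee_pos"],4),"F",np.round(s["force"],1),"T",np.round(s["torque"],2),"gap",round(s["finger_gap"],4),"q6",round(s["qpos"][5],2)); return np.array(s["force"])
Y0=-.40+np.radians(172.8-157.3)
E
python3 - <<'E'
from h import *
for x in(.558,.559):
    manip.move_linear((x,-.1015,.1187),speed=.03); F=st(x)
    if F[0]<1.5: break
np.save("hx.npy",[x,-.1015])
for a in range(15,111,15):
    z=.1187+.012*min(a,90)/360-(.0003 if a<90 else .0003)
    manip.move_linear((x,-.1015,z),down(Y0+np.radians(a)),speed=.002); F=st(a)
    if np.abs(F).max()>25: break
E
```

```text
0.558 18.3 ee [ 0.5576 -0.1016  0.1189] F [-1.6 -0.6  5.1] T [-0.13  0.09  0.06] gap 0.0425 q6 -0.14
15 18.7 ee [ 0.5579 -0.1017  0.1193] F [-0.3 -0.9  5.7] T [-0.2  -0.07  0.06] gap 0.0425 q6 -0.4
30 19.1 ee [ 0.558  -0.1017  0.1198] F [-0.8 -1.3  6.2] T [-0.16 -0.09  0.06] gap 0.0426 q6 -0.66
45 19.5 ee [ 0.558  -0.1015  0.1202] F [0.2 0.2 6. ] T [-0.15 -0.15  0.04] gap 0.0426 q6 -0.92
60 19.9 ee [ 0.558  -0.1014  0.1207] F [-0.1 -0.7  5.8] T [ 0.06 -0.04  0.06] gap 0.0428 q6 -1.18
75 20.3 ee [ 0.5579 -0.1013  0.1212] F [-1.   1.   6.2] T [ 0.13 -0.05  0.02] gap 0.043 q6 -1.44
90 20.8 ee [ 0.5577 -0.1013  0.1213] F [-0.9  0.6  4.7] T [ 0.03 -0.02  0.05] gap 0.0427 q6 -1.7
105 21.2 ee [ 0.5573 -0.1012  0.1205] F [ 0.  -0.4 -0.7] T [ 0.07 -0.18  0.  ] gap 0.0428 q6 -1.97
```

Fz followed the ridge top for 90° and then vanished at 105°, so the pins are past the ridge ends. Next I'll lower through the drop.

Run:
```python
from h import *
x,y=np.load("hx.npy")
for z in(.119,.1175,.117,.1165,.116,.1155):
    manip.move_linear((x,y,z),speed=.02); F=st(z)
    if F[2]>4: break
p=cams.capture("scene")
```

```text
0.119 21.4 ee [ 0.5576 -0.1014  0.1185] F [-1.  -0.7 -0.7] T [ 0.09 -0.15 -0.02] gap 0.0425 q6 -1.97
0.1175 21.7 ee [ 0.5579 -0.1015  0.1174] F [ 0.8 -0.4 -0.4] T [ 0.11 -0.11  0.02] gap 0.0427 q6 -1.97
0.117 21.9 ee [ 0.558  -0.1015  0.117 ] F [ 0.3 -0.4 -0.4] T [ 0.06 -0.11 -0.03] gap 0.0428 q6 -1.97
0.1165 22.2 ee [ 0.5581 -0.1015  0.1166] F [-0.4  0.7  0.6] T [ 0.05 -0.12  0.03] gap 0.0427 q6 -1.97
0.116 22.4 ee [ 0.5582 -0.1015  0.1164] F [-0.8  0.2  3.4] T [ 0.18  0.09 -0.  ] gap 0.0428 q6 -1.97
0.1155 22.7 ee [ 0.5583 -0.1016  0.1162] F [-1.5  0.9  5.5] T [0.21 0.32 0.  ] gap 0.0426 q6 -1.97
```

Run:
```python
from h import *
x,y=np.load("hx.npy")
def stroke(a0,a1,zref):   # cap gripped, turn clockwise following the thread
    for a in np.arange(a0-30,a1-1,-30):
        manip.move_linear((x,y,zref-.012*(a0-a)/360),down(Y0+np.radians(a)),speed=.004); F=st(a)
        if np.abs(F).max()>25: print("STOP"); return False
    return True
if stroke(105,-75,.1167):
    eoat.command_gripper(.062); s=st("open")
    for a in(15,105): manip.movep((x,y,.1167-.006),down(Y0+np.radians(a)))
    p=cams.capture("wrist"); save(p,"mid",(155,150,485,480),1.8)
    eoat.command_gripper(.03,30); st("regrip")
```

```text
75 23.4 ee [ 0.5579 -0.1015  0.1155] F [-0.4  0.6 -0.3] T [ 0.02 -0.08 -0.01] gap 0.043 q6 -1.45
45 24.1 ee [ 0.558  -0.1015  0.1146] F [ 0.9  0.1 -0.1] T [ 0.05 -0.12 -0.  ] gap 0.0425 q6 -0.93
15 24.8 ee [ 0.558  -0.1016  0.1137] F [-0.6 -0.1 -1.4] T [-0.03 -0.13  0.08] gap 0.0425 q6 -0.41
-15 25.4 ee [ 0.558  -0.1016  0.1126] F [-0.2 -0.2 -1.5] T [-0.16 -0.03  0.02] gap 0.0431 q6 0.12
-45 26.1 ee [ 0.558  -0.1015  0.1117] F [-0.3 -0.4 -0.6] T [-0.    0.01 -0.02] gap 0.0429 q6 0.64
-75 26.8 ee [ 0.558  -0.1015  0.1107] F [ 0.4 -0.7 -0.1] T [ 0.02 -0.03 -0.  ] gap 0.0425 q6 1.16
open 27.3 ee [ 0.558  -0.1015  0.1108] F [ 0.3 -0.2 -0. ] T [ 0.04  0.02 -0.01] gap 0.0619 q6 1.17
regrip 30.6 ee [ 0.558  -0.1015  0.1107] F [ 0.2 -0.8 -0.9] T [ 0.05 -0.17  0.01] gap 0.0425 q6 -1.97
```

View pics/mid.png

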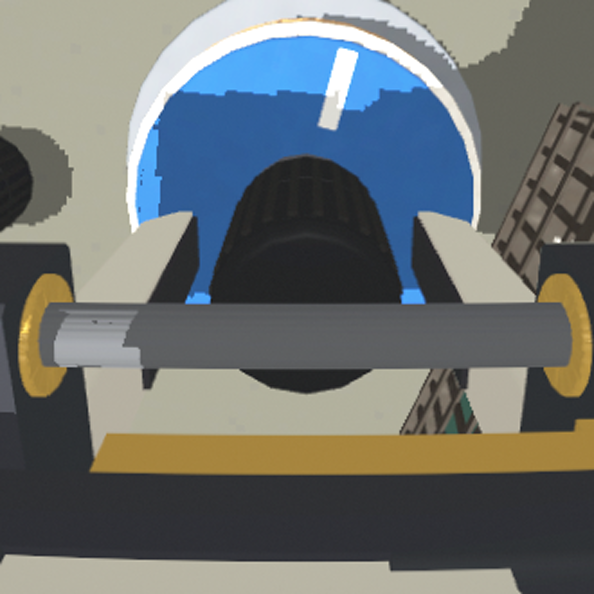

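The cap is upright on the post between the open fingers, crop (300,270), and has been regripped. Now the second half-turn.

Run:
```python
from h import *
x,y=np.load("hx.npy")
for a in (75,45,15,-15,-45,-80):
    manip.move_linear((x,y,.1107-.012*(105-a)/360),down(Y0+np.radians(a)),speed=.004); F=st(a)
    if np.abs(F).max()>25: print("STOP"); break
manip.sleep(.3); st("end")
q=cams.capture("scene"); c=proj(q,[x,y,.11])[0].astype(int)
top=proj(q,[[x,y,.071],[x,y,.129]]); a=q["frame"][c[1]-45:c[1]+45,c[0]-45:c[0]+45]
print((top-c+45)*6)
cv2.imwrite("pics/end.png",np.clip(cv2.resize(a,(540,540),interpolation=cv2.INTER_CUBIC)*1.5,0,255)[:,:,::-1])
```

```text
75 31.3 ee [ 0.558  -0.1015  0.1097] F [-0.3  0.  -0.6] T [ 0.05 -0.16  0.07] gap 0.0426 q6 -1.45
45 32.0 ee [ 0.558  -0.1015  0.1087] F [-0.7  0.1  0.2] T [ 0.03 -0.08  0.03] gap 0.0429 q6 -0.93
15 32.7 ee [ 0.558  -0.1015  0.1077] F [ 0.5 -0.2 -0.1] T [-0.06 -0.06 -0.03] gap 0.0428 q6 -0.41
-15 33.3 ee [ 0.558  -0.1015  0.1067] F [-0.4 -0.1 -0.2] T [ 0.02 -0.04 -0.04] gap 0.0428 q6 0.12
-45 34.0 ee [ 0.558  -0.1015  0.1057] F [-0.7 -0.4 -0.6] T [-0.06 -0.    0.02] gap 0.0432 q6 0.64
-80 34.8 ee [ 0.5579 -0.1015  0.1044] F [ 0.4 -0.2 -1.2] T [ 0.03 -0.02  0.  ] gap 0.0426 q6 1.25
end 35.1 ee [ 0.558  -0.1015  0.1045] F [-0.8  0.4 -0.9] T [0.02 0.03 0.01] gap 0.0429 q6 1.25
[[271.26467944 336.14927261]
 [274.98557259 238.25018236]][ WARN:0@22.779] global loadsave.cpp:1063 imwrite_ Unsupported depth image for selected encoder is fallbacked to CV_8U.
```

View pics/end.png

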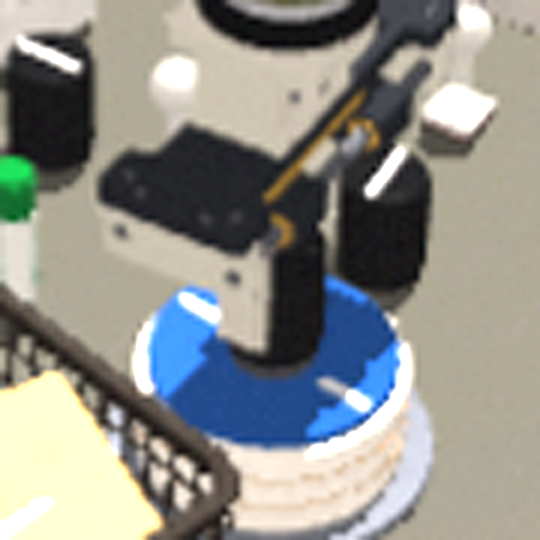

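The cap is low on the post with its mouth rim at crop (275,372), just above the flange. The fingers are still gripping it and the measured forces are near zero, so I'm handing in.

```bash
python3 -c "
from h import *
print(manip.close_job())"
```

```text
the job is handed in; nothing more can be done
None
```

The cap nearest the base is on the post: I turned it back until it dropped off the thread start, then forward about 365° in two strokes with one regrip, and handed in with the fingers still gripping it, mouth at about 71 mm, after about 35 s; I don't have the judge's result.

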